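# Load the two large battery packs into the sprung tray lift

## Robot

A 6-joint arm with a two-finger parallel gripper is mounted at the origin on the work surface. World frame = base frame: x ahead of the robot, y to its left, z up, the work surface at z = 0. Lengths are in mm, angles in degrees, forces in N, time in s.
With the tool pointing down it reaches from about 350 to 850 mm from the base axis. Payload 8.1 kg.
Tool frame: the origin (TCP) lies at the very end of the fingers, on their centre line; the grasp point (between the pads) lies 19 mm behind it; z points along the fingers, y is the line along which they close (so a half turn about z gives the same grasp; the last joint's range is limited). The gripper opens to 85 mm and grips with 20 to 120 N. Pads are 22 mm wide; open, the fingers measure 114 mm over their backs; the gripper's body (76 mm by 85 mm) begins 54 mm behind the grasp point. The pads swing forward as they close: fully open they stand 13 mm farther back than shut.
Start: joints at [58.877, 7.471, 85.268, -0, 87.261, -4.893], TCP at [265.166, 538.231, 199.992] pointing down, gripper open.
Joint ranges: [-169.43, 169.43], [-51.17, 129.36], [1.28, 143.12], [-76.62, 256.62], [0, 156.53], [-152.29, 152.29]. Speed limits (degrees/s): [136.94, 136.94, 159.86, 180, 180, 180].

## Interface

Orientations are given as [roll, pitch, yaw] about the fixed x, y, z axes, in that order (R = Rz(yaw) Ry(pitch) Rx(roll)).
In Python, from bench import sense, eyes, job, models gives the robot as it stands. The module is installed in compiled form; this text tells all that it offers.
- The arm moves only by the tool apply_moves, never from a script. Its argument "rows" is a list of rows, each a list of 6 numbers: the shift along the tool's x, y, z in mm, then the turn, a rotation vector about the tool's x, y, z in rad. In form: [[dx, dy, dz, rx, ry, rz], ...]. A call has exactly 5 rows; each row shifts and turns the commanded pose from where the row before left it, along the tool's axes as they then stand; what a row does not reach is not made up. A row lasts 1/8 s, in which the tool goes at most 62.5 mm and 10.7 degrees, less where a joint would pass 70% of its speed; a pose out of reach is approached as far as the arm can. A call is refused whole if a number of a shift passes 62.5 or a number of a turn 0.188, either way. A call with a gripper value outside its range is refused whole. "fingers" is the finger opening in mm, from 0 to 85.4, set as the call begins (left out, the last holds). The fingers move at their own pace and stop on an object; "grip_force" is the grip in N (left out, the last holds). Time passes only in rows, so rows that do not move let the fingers close, or fill a call up. It gives the time, the measured TCP pose, the force, the opening and the grip force at its end, in the units of the state.
- sense(): the state, without advancing time (a new reading comes with each control period).
- eyes.snapshot(name): name is "scene" or "side" or "wrist"; returns (picture, depth): 384x512x3 uint8, red, green, blue; 384x512 float32, mm along the optical axis (not along the pixel's ray), 0 where there is no reading.
- eyes.get_calibration(name): a dict with "intrinsics" (3x3 intrinsics, pixels), "R" (3x3) and "t" (3): a world point X has camera coordinates R X + t; the wrist camera has in their place "mount" (4x4, takes a point from camera to tool coordinates, whose origin is the TCP and whose axes are the flange's). Camera axes: x right, y down, z forward; pixel columns grow to the right and rows downward; lengths in mm; the calibration is good to about 2 mm. A picture is of the moment at which its call begins: read the wrist's pose just before it. get_calibration takes no time and is no camera call.
- job.hand_in(): hands the job in; it is judged then, once.
Trained networks look in the newest picture that a camera, given by its name, has taken for a name from the list of things; names that differ only in an ending like _2 or _b are one class to them, and where a whole thing is asked for, a point or a joint stands for the part that bears it (a point fixed in the world has none). Each returns a list of dicts, best first, with "confidence" (0 to 1); they miss things now and then, are a little off and sometimes report something else, mostly with a low value. They report only what shows in the picture. A call takes as long as a camera call. They do not tell look-alikes from the thing itself.
- models.boxes_of(name, camera): "xyz" ([x, y, z] in mm, in world coordinates, good to about 4 mm: the middle of the surface that is visible of it).
- models.cut_out(name, camera): "pixels" (384x512 bool, what is visible of it).
- models.place_of(name, camera): "xyz" ([x, y, z] in mm, in world coordinates, good to about 4 mm: a listed point, or the origin of a listed thing).
The state is a dict: "time": time; "joint_pos": joint angles; "qd": joint speeds; "joint_efforts": joint torques, N m; "tool_pos": TCP position; "tcp_rot": TCP orientation; "ft_force": force on the tool from outside, world axes, zero at the start; "wrist_torque": the same for the moment, N m; "finger_gap": finger opening in mm; "grip_force": force on a finger pad.
Only numpy, scipy, OpenCV 4.12 (cv2) and the standard library are available. Lean on these libraries where they do the work, as an engineer would, in place of code of your own. Each camera call takes 0.05 s, during which the arm holds its last target. There are 200 camera calls.

## Task

Load the two large battery packs into the grey spring lift: one in each bay of its aluminium tray, lengthwise along the dividing rib, lying flat with the contact foot up. Set each down gently, not dropped; the tray sinks under the weight.

Things in the scene. Friction and masses are not known exactly. Their poses are not given: they have to be found in the camera images.
- pack_a: First large cordless-tool battery pack, black, loose on the bench, foot up. Body 124 (x) x 78 (y) x 46 (z) mm; centred on top the contact foot, a block 80 x 46 (y) x 24 mm high (overall height 70); pinch it across the 46. 0.5 to 0.75 kg. Origin: centre of the underside; z up. Its small look-alikes are 90 x 56 x 40 mm.
- pack_b: Second large cordless-tool battery pack, black, loose on the bench, foot up. Body 124 (x) x 78 (y) x 46 (z) mm; centred on top the contact foot, a block 80 x 46 (y) x 24 mm high (overall height 70); pinch it across the 46. 0.5 to 0.75 kg. Origin: centre of the underside; z up. Its small look-alikes are 90 x 56 x 40 mm. Either pack may go in either bay.
- tray_mid (a point): Centre of the upper face of the lift's aluminium tray (156 x 212 mm), moves with it; x along the rib, z up. The rib, 8 wide, 12 high, parts it into bays 156 (x) x 102 (y) mm centred at y = +55 and -55 mm. Around it a fixed grey box: well 160 x 216, walls 8, rim 101 mm above the bench. Foot plate 210 x 266 mm. Empty, the tray's face is 95 mm above the bench, 6 below the rim.
- tray (a joint): How far the tray has sunk, in m: 0 empty (top stop) to 0.05 (bottom stop), straight down. Spring 400 N/m with about 1 N of preload, well damped: one pack sinks it about 10 to 16 mm, both 22 to 34 mm.
Things that resemble listed ones, but are neither listed nor needed, are in the scene too. Leave any pink or turquoise look-alike of the pack_a alone.

How it is judged:
By the outcome, as a careful person would: the job done as asked, in the order asked, and still so for the second after the job is handed in, with the robot touching nothing.
It also fails if it takes over 64 s, if anything falls off the work surface, if the arm or the gripper's body presses on something with over 40 N, if the wrist force passes 120 N, or if a joint passes its speed limit or range.

## Working session

There is one attempt and no reset: what is moved stays moved. The work goes in short steps, Python scripts to look and compute and a tool call to move; the robot and the scene stay as the last step left them, time stands still between calls to the robot, and variables do not carry over. Pictures are saved under pics/ and viewed, at most 11 in all, crops included, and the job is handed in when it is done.

Besides the shell and the picture viewer there is one more tool, called after "Call:" as a command line: name --pt "numbers of a row" for each row, then --argument value for the rest. apply_moves: Moves the arm, as the interface text tells. Its arguments: {"type":"object","properties":{"rows":{"type":"array"},"fingers":{"type":"number"},"grip_force":{"type":"number"}},"required":["rows"]}

```bash
mkdir -p pics; python3 - <<'E'
from bench import sense, eyes, job, models
import cv2,numpy as np
ims=[]
for c in("scene","side"):
    p,d=eyes.snapshot(c); np.savez(f"{c}.npz",p=p,d=d)
    im=p[:,:,::-1].copy()
    ims.append(im)
    K=eyes.get_calibration(c); K_,R,t=K["intrinsics"],K["R"],K["t"]
    for n in("pack_a","tray_mid"):
        for r in models.place_of(n,c):
            x=np.array(r["xyz"]); q=K_@(R@x+t); print(c,n,x.round(),round(r["confidence"],2),(q[:2]/q[2]).round())
    cv2.imwrite(f"pics/{c}0.png",cv2.resize(im,(800,600)))
s=sense();print(s["tool_pos"],s["tcp_rot"],s["time"])
E
```

```text
scene pack_a [ 275. -526.    2.] 0.88 [232. 114.]
scene pack_a [267. 229.  -5.] 0.77 [419. 277.]
scene pack_a [ 596. -134.   -2.] 0.71 [218. 247.]
scene pack_a [ 445. -133.   -0.] 0.68 [265. 216.]
scene pack_a [ 275. -322.    1.] 0.59 [271. 149.]
scene tray_mid [544. 236.  98.] 0.91 [345. 337.]
scene tray_mid [ 447. -138.   -4.] 0.29 [264. 216.]
side pack_a [266. 228.  -1.] 0.96 [169. 168.]
side pack_a [ 444. -133.   -1.] 0.95 [257. 217.]
side pack_a [ 267. -324.   -1.] 0.92 [232. 279.]
side pack_a [ 599. -137.    0.] 0.78 [297. 203.]
side pack_a [ 275. -529.    2.] 0.78 [266. 334.]
side tray_mid [550. 238.  97.] 0.91 [238. 124.]
[265.06310373 538.05166425 199.60643078] [-1.79961177e+02 -2.72979790e-03  1.53771496e+02] 0.3
```

View pics/scene0.png

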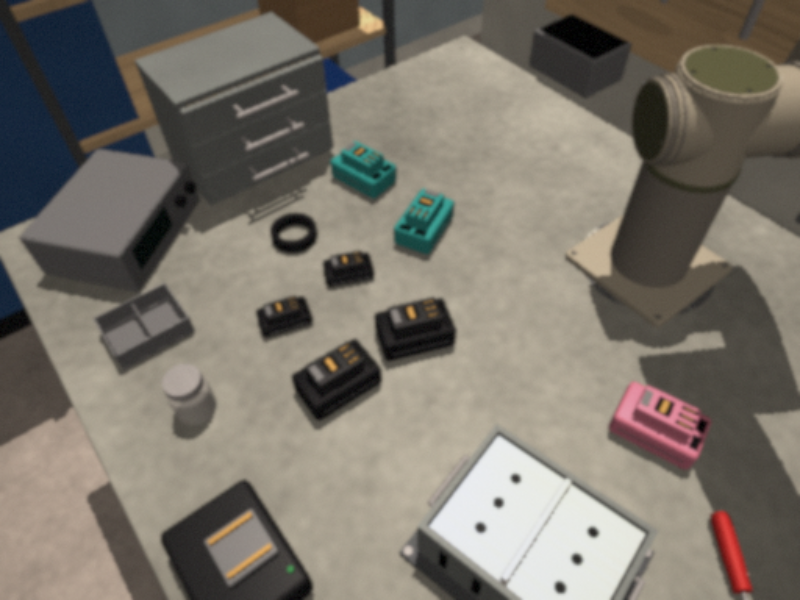

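View pics/side0.png

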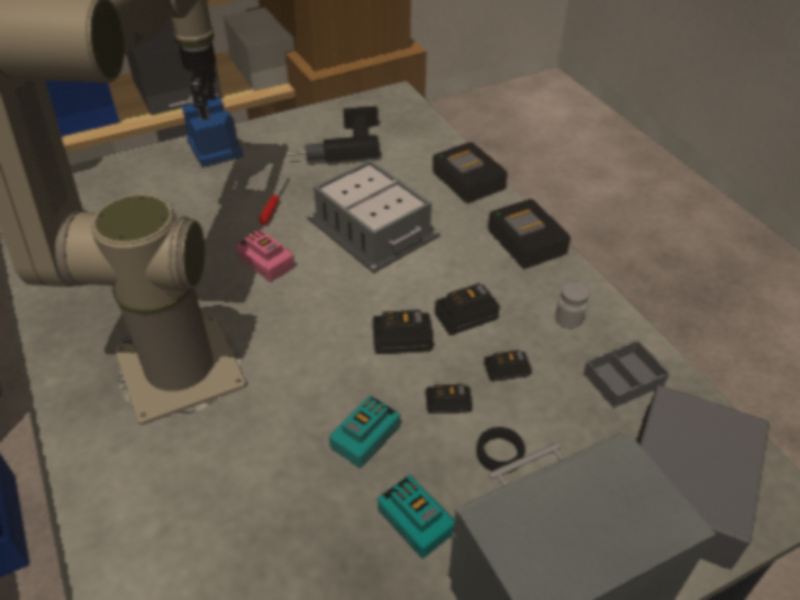

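Scene view (800x600): large black packs at (337,378) and (415,327). Look-alikes: small black (284,315) and (348,268), turquoise (363,168) and (424,221), pink (660,425). Two black chargers are also present. The tray is at (540,510). Next I measure sizes and yaws from depth.

```bash
cat > h.py <<'E'
import numpy as np,cv2
from bench import sense,eyes,models
from scipy.spatial.transform import Rotation as Ro
def cloud(c,d,pose=None):
    k=eyes.get_calibration(c);K=k["intrinsics"];v,u=np.mgrid[:d.shape[0],:d.shape[1]]
    P=np.stack([(u-K[0,2])/K[0,0]*d,(v-K[1,2])/K[1,1]*d,d],-1)
    if c=="wrist":
        M=k["mount"];P=P@M[:3,:3].T+M[:3,3]
        return P@Ro.from_euler('xyz',pose[1],degrees=True).as_matrix().T+pose[0]
    return (P-k["t"])@k["R"]
def rect(P,m,c,r,lo,hi):
    s=m&(P[...,2]>lo)&(P[...,2]<hi)&(np.hypot(P[...,0]-c[0],P[...,1]-c[1])<r)
    q=P[s];b=cv2.minAreaRect(q[:,:2].astype(np.float32));(w,h),a=b[1],b[2]
    if w<h:w,h,a=h,w,a+90
    return np.round(b[0],1),round(w,1),round(h,1),round((a+90)%180-90,1),len(q),np.round(np.percentile(q[:,2],[5,50,95]),1)
E
python3 - <<'E'
from h import *
for c in("scene","side"):
    z=np.load(c+".npz");P=cloud(c,z["d"]);m=z["d"]>0
    for n,x in(("far",(597,-135)),("near",(445,-133))):
        print(c,n,"foot",rect(P,m,x,75,60,85),"body",rect(P,m,x,90,25,55))
    print(c,"small",rect(P,m,(596,-240) ,60,20,50) if 0 else "")
    print(c,"tray",rect(P,m,(547,237),180,85,120))
p=np.load("scene.npz")["p"][:,:,::-1]; cv2.imwrite("pics/crop.png",cv2.resize(p[140:280,150:310].copy(),None,fx=4,fy=4))
E
```

```text
scene far foot (array([ 600.1, -134.3]), 80.7, 48.2, -3.0, 616, array([64.2, 70. , 72.7])) body (array([ 584.8, -132.6]), 154.9, 77.8, -1.9, 934, array([28.5, 44.8, 49.4]))
scene near foot (array([ 443.2, -134.8]), 80.7, 50.4, -22.4, 514, array([64.1, 69.9, 72.4])) body (array([ 443.9, -133.8]), 124.0, 77.7, -21.9, 812, array([28.9, 44.7, 50.5]))
scene small 
scene tray (array([548.2, 235.7]), 232.3, 178.0, -76.4, 10379, array([ 92.1,  94.7, 101.9]))
side far foot (array([ 602. , -138.8]), 82.6, 51.5, -2.8, 272, array([62.2, 68.4, 72.2])) body (array([ 585.2, -138.1]), 155.7, 85.4, -1.1, 466, array([28.2, 42.4, 51.5]))
side near foot (array([ 444.7, -138.4]), 79.0, 54.8, -21.4, 297, array([62.8, 68.7, 73.5])) body (array([ 444.1, -141.2]), 124.1, 79.9, -21.7, 522, array([27.7, 43.2, 50.7]))
side small 
side tray (array([549.9, 234.2]), 241.6, 184.7, -75.5, 2002, array([ 88.3,  93.9, 102.3]))
```

View pics/crop.png

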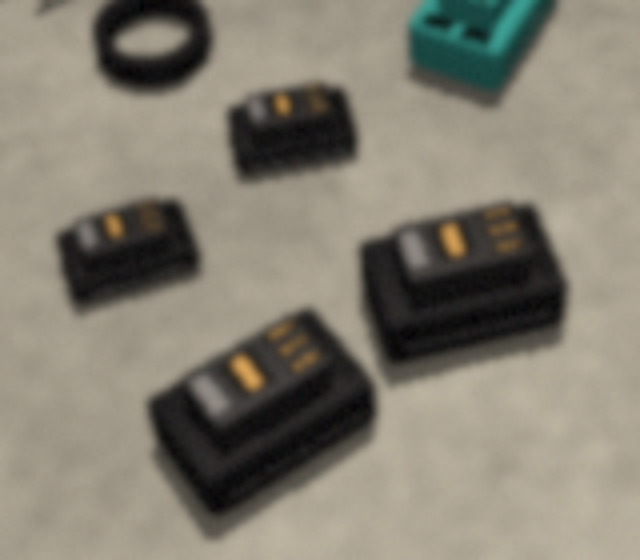

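The crop shows two large packs in the foreground (267,410) and (462,280), clearly bigger than the two small ones at (125,250) and (293,130). Measured feet are 80x48, which confirms the large packs. I go to the near one first.

Call:
apply_moves --pt "-30.5 -35 0 0 0 0" --pt "-30.5 -35 0 0 0 0" --pt "-30.5 -35 0 0 0 0" --pt "-30.5 -35 0 0 0 0" --pt "-30.5 -35 0 0 0 0" --fingers 85

```text
time: 0.92
tool_pos: [324.8, 312.5, 200.1]
tcp_rot: [180.0, 0.0, 153.8]
ft_force: [1.7, -0.1, 1.2]
finger_gap: 85.0
grip_force: 0.0
```

Call:
apply_moves --pt "-30.5 -35 0 0 0 0" --pt "-30.5 -35 0 0 0 0" --pt "-30.5 -35 0 0 0 0" --pt "-30.5 -35 0 0 0 0" --pt "-30.5 -35 0 0 0 0"

```text
time: 1.55
tool_pos: [384.3, 88.0, 200.2]
tcp_rot: [180.0, 0.0, 153.8]
ft_force: [0.9, 0.2, 0.2]
finger_gap: 85.3
grip_force: 0.0
```

Call:
apply_moves --pt "-30.5 -35 0 0 0 0" --pt "-30.5 -35 0 0 0 0" --pt "-30.5 -35 0 0 0 0" --pt "-30.5 -35 0 0 0 0" --pt "-30.5 -35 0 0 0 -0.073"

```text
time: 2.17
tool_pos: [443.8, -136.6, 200.2]
tcp_rot: [180.0, 0.0, 158.0]
ft_force: [1.3, -0.1, -0.0]
finger_gap: 85.0
grip_force: 0.0
```

```bash
cat >> h.py <<'E'
def look(f=None):
    s=sense();T=(s["tool_pos"],s["tcp_rot"])
    p,d=eyes.snapshot("wrist");P=cloud("wrist",d,T)
    if f:cv2.imwrite(f,p[:,:,::-1])
    return T,p,P,d>0
def to(x,yaw):
    s=sense();T=s["tool_pos"];R=Ro.from_euler('xyz',s["tcp_rot"],degrees=True)
    dy=(yaw-s["tcp_rot"][2]+90)%180-90
    print("t",round(s["time"],2),"pose",T.round(1),np.round(s["tcp_rot"],2),"F",np.round(s["ft_force"],1),"gap",s["finger_gap"],s["grip_force"])
    print("tool shift",R.inv().apply(np.array(x)-T).round(1),"rz",round(-np.radians(dy),4))
E
python3 - <<'E'
from h import *
T,p,P,m=look("pics/w1.png")
for x in((443,-135),(600,-135)):print(rect(P,m,x,75,62,80))
to((443.5,-135,46),-22)
E
```

```text
(array([ 444.4, -135.7]), 80.5, 46.1, -21.6, 3470, array([67.7, 69.1, 70.6]))
(array([ 601.1, -135.1]), 81.5, 46.0, -1.6, 2485, array([67.1, 69.1, 70.4]))
t 2.23 pose [ 444.4 -141.2  200. ] [-1.7984e+02  1.1000e-01  1.5818e+02] F [-4.  -3.1 -0. ] gap 85.29055522615867 0.0
tool shift [  3.4   5.8 154. ] rz 0.0031
```

Call:
apply_moves --pt "0 0 30 0 0 0" --pt "0 0 30 0 0 0" --pt "0 0 20 0 0 0" --pt "0 0 10 0 0 0" --pt "0 0 0 0 0 0"

```text
time: 2.85
tool_pos: [443.2, -134.7, 109.7]
tcp_rot: [-180.0, -0.1, 158.0]
ft_force: [-0.5, 0.8, -0.2]
finger_gap: 85.3
grip_force: 0.0
```

```bash
python3 - <<'E'
from h import *
T,p,P,m=look("pics/w2.png")
for x in((443,-135),(600,-135)):
  try:print(rect(P,m,x,75,62,80))
  except Exception as e:print("no")
to((443.5,-135,46),-22)
E
```

```text
(array([ 444.1, -135.6]), 80.2, 46.1, -21.7, 6464, array([67.8, 69.2, 70.4]))
(array([ 578.4, -134.1]), 45.5, 36.8, 88.8, 1367, array([63.4, 68.8, 70. ]))
t 2.9 pose [ 443.7 -135.   110.5] [-1.8000e+02  2.0000e-02  1.5795e+02] F [-0.3 -0.2  0.7] gap 84.90082145615345 0.0
tool shift [ 0.2 -0.1 64.5] rz -0.0008
```

View pics/w2.png

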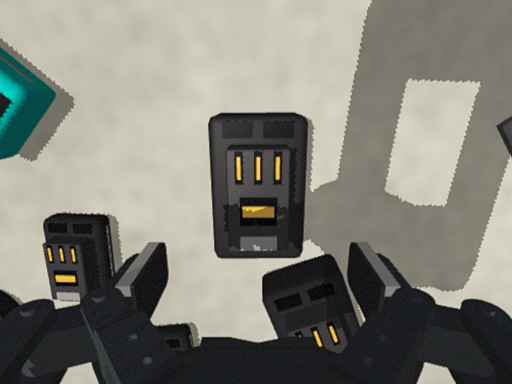

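```bash
python3 - <<'E'
from h import *
k=eyes.get_calibration("wrist");M=k["mount"];print(M.round(2))
for z in(-19,0,40,64,110):
  for y in(-42,0,42):
    q=k["intrinsics"]@(np.linalg.inv(M)@[0,y,z,1])[:3];print(z,y,(q[:2]/q[2]).round())
E
```

```text
[[   0.     -0.96   -0.29   73.76]
 [   1.      0.     -0.     -0.83]
 [   0.     -0.29    0.96 -172.79]
 [   0.      0.      0.      1.  ]]
-19 -42 [182. 237.]
-19 0 [259. 237.]
-19 42 [336. 237.]
0 -42 [189. 223.]
0 0 [259. 224.]
0 42 [328. 224.]
40 -42 [201. 202.]
40 0 [259. 202.]
40 42 [316. 202.]
64 -42 [206. 192.]
64 0 [259. 192.]
64 42 [311. 192.]
110 -42 [214. 178.]
110 0 [258. 178.]
110 42 [303. 178.]
```

```bash
python3 - <<'E'
from h import *
T,p,P,m=look()
R=Ro.from_euler('xyz',T[1],degrees=True)
Q=(P-T[0])@R.as_matrix()
for u,v in((160,255),(150,280),(130,300),(358,250),(370,280),(120,320),(165,246),(352,246),(258,190)):print((u,v),m[v,u],Q[v,u].round(1))
s=m&(Q[...,2]<20)&(Q[...,2]>-90);s[330:]=0
for sg in(-1,1):
  q=Q[s&(Q[...,1]*sg>0)];print(q.min(0).round(1),q.max(0).round(1))
E
```

```text
(160, 255) True [  8.  -42.9 -53.2]
(150, 280) True [  4.6 -43.  -67. ]
(130, 300) True [  6.7 -44.6 -82.3]
(358, 250) True [ 10.7  42.2 -53.7]
(370, 280) True [  6.8  42.  -70.3]
(120, 320) True [  17.1  -37.1 -104.7]
(165, 246) True [  7.9 -43.2 -44.7]
(352, 246) True [  9.3  41.7 -47.3]
(258, 190) True [ 8.7 -0.4 41.1]
[-11.2 -74.1 -90. ] [ 14.5 -41.9 -42.2]
[-11.3  40.2 -90. ] [ 14.7  70.8 -42.6]
```

```bash
python3 - <<'E'
from h import *
for c in("side","scene"):
  p,d=eyes.snapshot(c);P=cloud(c,d);m=d>0
  s=m&(np.hypot(P[...,0]-443.5,P[...,1]+135)<75)
  print(c,np.histogram(P[s][:,2],bins=np.arange(0,320,10)))
  cv2.imwrite(f"pics/g_{c}.png",p[:,:,::-1]) 
p=cv2.imread("pics/g_side.png");cv2.imwrite("pics/g.png",cv2.resize(p[100:260,170:350],None,fx=4,fy=3.6))
E
```

```text
side (array([165,  74,  76, 119, 326,  58, 204,  89,   0,   0,   0,   0,   0,
         0,   0,   5,  12,  17,   7,   1,  27,  20,  26,  42,  55,  74,
        20,  54,  71,  69,  71]), array([  0,  10,  20,  30,  40,  50,  60,  70,  80,  90, 100, 110, 120,
       130, 140, 150, 160, 170, 180, 190, 200, 210, 220, 230, 240, 250,
       260, 270, 280, 290, 300, 310]))
scene (array([306, 105, 114, 127, 586,  81, 294, 213,   0,   0,   0,   0,   0,
         0,   0,  11,  34,  32,  15,  12,  43,  73,  59,  86,  93, 152,
        46,  87, 128, 127, 147]), array([  0,  10,  20,  30,  40,  50,  60,  70,  80,  90, 100, 110, 120,
       130, 140, 150, 160, 170, 180, 190, 200, 210, 220, 230, 240, 250,
       260, 270, 280, 290, 300, 310]))
```

View pics/g.png

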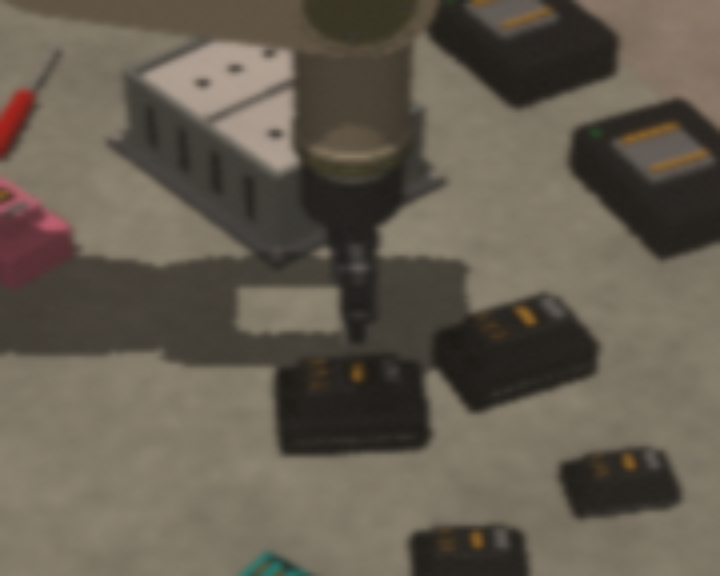

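The picture shows the open fingertips at (357,338), well above the pack. All the cameras put them about 41 mm above the reported TCP, so I descend accordingly to TCP z of about 19 and check.

Call:
apply_moves --pt "0 0 25 0 0 0" --pt "0 0 25 0 0 0" --pt "0 0 15 0 0 0" --pt "0 0 10 0 0 0" --pt "0 0 0 0 0 0"

```text
time: 3.68
tool_pos: [443.3, -134.8, 34.8]
tcp_rot: [180.0, -0.0, 158.0]
ft_force: [0.5, -1.1, 1.1]
finger_gap: 85.2
grip_force: 0.0
```

```bash
cat >> h.py <<'E'
def tips():
    T,p,P,m=look()
    Q=(P-T[0])@Ro.from_euler('xyz',T[1],degrees=True).as_matrix()
    w=P[...,2]
    for sg in(-1,1):
        s=m&(Q[...,2]<20)&(Q[...,2]>-90)&(Q[...,1]*sg>20)&(abs(Q[...,0])<14)&(w>51)&~((w<72)&(abs(Q[...,1])<26));s[330:]=0
        q=P[s];print("tip world zmin",np.percentile(q[:,2],1).round(1),"toolz",np.percentile(Q[s][:,2],99).round(1),"n",len(q))
    return T,p,P,m
E
python3 - <<'E'
from h import *
T,p,P,m=tips();cv2.imwrite("pics/w3.png",p[:,:,::-1]);print(rect(P,m,(443,-135),60,65,73))
to((443.8,-135.3,19),-21.8)
E
```

```text
tip world zmin 79.5 toolz -44.7 n 3445
tip world zmin 79.5 toolz -44.7 n 3457
(array([ 444.3, -135.6]), 80.6, 46.2, -21.8, 13149, array([67.9, 69.1, 70.3]))
t 3.73 pose [ 443.8 -135.    35.4] [1.8000e+02 2.0000e-02 1.5795e+02] F [0.5 0.6 0.3] gap 85.18190288446993 0.0
tool shift [-0.1 -0.3 16.4] rz -0.0043
```

View pics/w3.png

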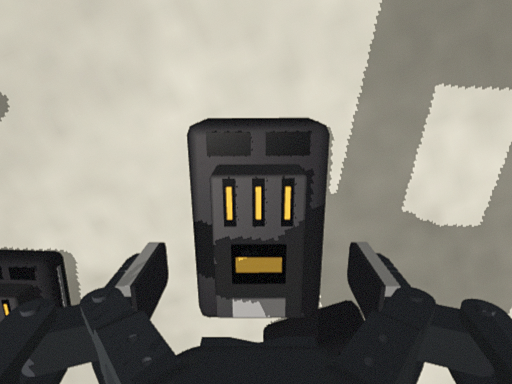

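The image shows the foot (258,230) centred between the pads at (150,275) and (365,275), with the tips still just above the foot. I go down 17 mm and close.

Call:
apply_moves --pt "0 0 9 0 0 0" --pt "0 0 8 0 0 0" --pt "0 0 0 0 0 0" --pt "0 0 0 0 0 0" --pt "0 0 0 0 0 0"

```text
time: 4.35
tool_pos: [443.8, -135.0, 18.3]
tcp_rot: [-180.0, 0.0, 158.0]
ft_force: [-0.2, -0.8, -0.2]
finger_gap: 85.0
grip_force: 0.0
```

Call:
apply_moves --pt "0 0 0 0 0 0" --pt "0 0 0 0 0 0" --pt "0 0 0 0 0 0" --pt "0 0 0 0 0 0" --pt "0 0 0 0 0 0" --fingers 40 --grip_force 80

```text
time: 4.97
tool_pos: [444.0, -134.8, 18.5]
tcp_rot: [180.0, 0.0, 158.0]
ft_force: [-0.8, 2.6, 5.5]
finger_gap: 44.6
grip_force: 83.7
```

```bash
python3 - <<'E'
from h import *
T,p,P,m=tips();cv2.imwrite("pics/w4.png",p[:,:,::-1])
to((443.8,-135.3,18),-21.8)
E
```

```text
tip world zmin 59.2 toolz -40.7 n 4781
tip world zmin 60.3 toolz -41.8 n 4685
t 5.03 pose [ 444.  -134.9   18.5] [1.7999e+02 4.0000e-02 1.5796e+02] F [-0.7  3.1  5.9] gap 44.039894051982046 83.74445915222168
tool shift [ 0.  -0.5  0.5] rz -0.0042
```

View pics/w4.png

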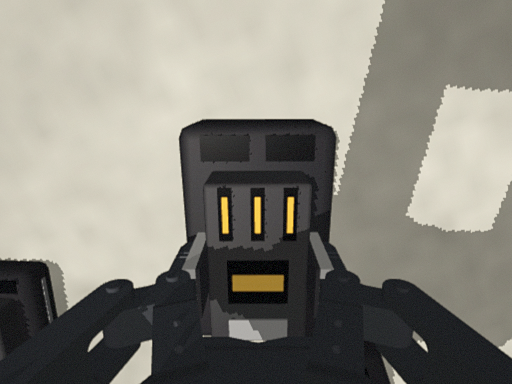

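Both pads are on the foot sides at (195,270) and (322,270), gap 44 mm, 84 N. I lift and turn to the tray's heading, then carry.

Call:
apply_moves --pt "0 0 -10 0 0 0" --pt "0 0 -30 0 0 0" --pt "0 0 -40 0 0 0" --pt "0 0 -40 0 0 -0.157" --pt "0 0 -40 0 0 -0.157"

```text
time: 5.65
tool_pos: [442.4, -134.6, 178.4]
tcp_rot: [180.0, -0.1, 176.2]
ft_force: [0.3, -0.1, -7.2]
finger_gap: 44.2
grip_force: 83.6
```

Call:
apply_moves --pt "0 0 0 0 0 -0.157" --pt "0 0 0 0 0 -0.157" --pt "-9 18 0 0 0 0" --pt "-18 37 0 0 0 0" --pt "-18 37 0 0 0 0"

```text
time: 6.28
tool_pos: [464.1, -33.9, 177.1]
tcp_rot: [180.0, -0.1, -166.1]
ft_force: [0.6, 0.2, -6.7]
finger_gap: 44.3
grip_force: 83.8
```

Call:
apply_moves --pt "-18 37 0 0 0 0" --pt "-18 37 0 0 0 0" --pt "-18 37 0 0 0 0" --pt "-18 37 0 0 0 0" --pt "-18 37 0 0 0 0"

```text
time: 6.9
tool_pos: [507.0, 167.4, 177.0]
tcp_rot: [-180.0, -0.1, -166.1]
ft_force: [0.1, 0.0, -6.9]
finger_gap: 44.2
grip_force: 83.8
```

Call:
apply_moves --pt "-18 37 0 0 0 0" --pt "-18 37 0 0 0 0" --pt "-12 23 0 0 0 0" --pt "-8 15 0 0 0 0" --pt "0 0 0 0 0 0"

```text
time: 7.52
tool_pos: [534.7, 289.0, 177.1]
tcp_rot: [-180.0, -0.1, -166.0]
ft_force: [0.2, -1.5, -6.8]
finger_gap: 44.1
grip_force: 84.0
```

```bash
python3 - <<'E'
from h import *
T,p,P,m=look("pics/w5.png")
q=P[m];print(np.histogram(q[:,2],bins=np.arange(80,260,10)))
for c in("scene","side"):
  p,d=eyes.snapshot(c);cv2.imwrite(f"pics/{c}5.png",p[:,:,::-1])
  for r in models.place_of("tray_mid",c)[:1]:print(c,r["xyz"],r["confidence"])
to((535.4,288.9,113.5),14)
E
```

```text
(array([  219, 27438,  3326,     0,     0,     0,     0,     0,   110,
         120,   213,   937, 10066,   735, 16566,  1079,  1344]), array([ 80,  90, 100, 110, 120, 130, 140, 150, 160, 170, 180, 190, 200,
       210, 220, 230, 240, 250]))
scene [544.2, 237.9, 95.2] 0.89
side [550.5, 235.6, 99.8] 0.72
t 7.78 pose [535.2 287.7 178. ] [-1.7998e+02 -1.0000e-02 -1.6612e+02] F [-0.2 -0.  -6.4] gap 44.08443074081953 84.00571346282959
tool shift [-0.5  1.2 64.5] rz -0.0022
```

View pics/w5.png

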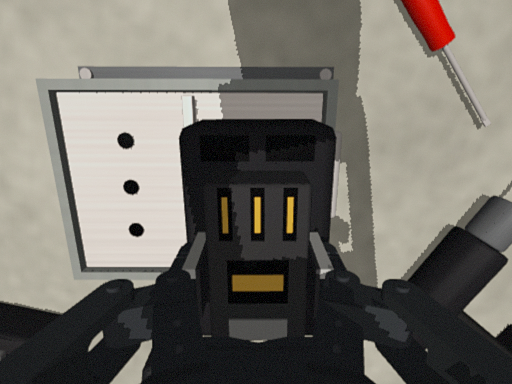

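Picture: pack (258,200) held over the right-hand bay, with the tray rim around (190,85) lined up with the pack. Next, a rim fit from this view.

```bash
python3 - <<'E'
from h import *
T,p,P,m=look()
print("rim+tray",rect(P,m,(548,236),160,91,112))
s=m&(P[...,2]>98.5)&(P[...,2]<110)&(np.hypot(P[...,0]-548,P[...,1]-236)<160)
a=np.radians(14);e=np.array([np.cos(a),np.sin(a)]);n=np.array([-e[1],e[0]])
q=P[s][:,:2]-[548.5,235.5];X=np.c_[q@e,q@n]
print(np.percentile(X,[0.2,1,99,99.8],axis=0).round(1))
# far rim slope
for ax,sg in((0,1),(0,-1),(1,1),(1,-1)):
  b=X[sg*X[:,ax]>(74 if ax==0 else 104)]
  if len(b)>50:f=np.polyfit(b[:,1-ax],b[:,ax],1);print(ax,sg,len(b),"off",f[1].round(1),"slope deg",np.degrees(f[0]).round(2),np.ptp(b[:,1-ax]).round())
r=X[(abs(X[:,1])<12)&(abs(X[:,0])<76)];print("rib",len(r),r.mean(0) if len(r) else "")
E
```

```text
rim+tray (array([549.3, 235.8]), 233.0, 176.2, -76.1, 30104, array([ 92.9,  94.3, 100.6]))
[[ -87.4 -115.7]
 [ -87.3 -115.3]
 [  87.6  115.8]
 [  88.4  116.5]]
0 1 755 off 85.1 slope deg 1.22 83.0
0 -1 3431 off -83.2 slope deg 0.03 233.0
1 1 588 off 118.2 slope deg 5.06 42.0
1 -1 2167 off -110.8 slope deg -0.17 176.0
rib 350 [-64.72285895   1.2917713 ]
```

Call:
apply_moves --pt "-0.5 1 20 0 0 0" --pt "0 0 20 0 0 0" --pt "0 0 12 0 0 0" --pt "0 0 6 0 0 0" --pt "0 0 2 0 0 0"

```text
time: 8.45
tool_pos: [535.3, 289.7, 117.5]
tcp_rot: [-180.0, -0.0, -166.1]
ft_force: [0.6, 0.6, -6.2]
finger_gap: 44.0
grip_force: 84.0
```

Call:
apply_moves --pt "0 0 2 0 0 0" --pt "0 0 2 0 0 0" --pt "0 0 2 0 0 0" --pt "0 0 2 0 0 0" --pt "0 0 0 0 0 0"

```text
time: 9.07
tool_pos: [535.8, 289.9, 110.3]
tcp_rot: [180.0, 0.0, -166.1]
ft_force: [0.5, 0.7, -5.0]
finger_gap: 44.0
grip_force: 84.4
```

Call:
apply_moves --pt "0 0 2 0 0 0" --pt "0 0 2 0 0 0" --pt "0 0 2 0 0 0" --pt "0 0 2 0 0 0" --pt "0 0 0 0 0 0"

```text
time: 9.7
tool_pos: [535.8, 289.9, 102.2]
tcp_rot: [180.0, 0.0, -166.1]
ft_force: [0.5, 3.0, -1.9]
finger_gap: 44.5
grip_force: 84.8
```

Call:
apply_moves --pt "0 0 2 0 0 0" --pt "0 0 2 0 0 0" --pt "0 0 1 0 0 0" --pt "0 0 0 0 0 0" --pt "0 0 0 0 0 0"

```text
time: 10.32
tool_pos: [535.8, 289.9, 97.3]
tcp_rot: [180.0, 0.0, -166.1]
ft_force: [2.4, 2.4, 1.1]
finger_gap: 43.9
grip_force: 85.0
```

Call:
apply_moves --pt "0 0 0 0 0 0" --pt "0 0 0 0 0 0" --pt "0 0 0 0 0 0" --pt "0 0 0 0 0 0" --pt "0 0 0 0 0 0" --fingers 64

```text
time: 10.95
tool_pos: [535.4, 289.7, 97.0]
tcp_rot: [-180.0, -0.0, -166.1]
ft_force: [0.5, 0.5, 0.7]
finger_gap: 64.1
grip_force: 0.0
```

Call:
apply_moves --pt "0 0 -5 0 0 0" --pt "0 0 -10 0 0 0" --pt "0 0 -20 0 0 0" --pt "0 0 -30 0 0 0" --pt "0 0 -30 0 0 0"

```text
time: 11.58
tool_pos: [535.8, 289.9, 194.7]
tcp_rot: [180.0, 0.1, -166.1]
ft_force: [0.9, 0.3, 0.6]
finger_gap: 64.0
grip_force: 0.0
```

```bash
python3 - <<'E'
from h import *
T,p,P,m=look("pics/w6.png")
print("foot",rect(P,m,(535.8,289),48,135,165),"body",rect(P,m,(535.8,289),80,118,165))
to((600.8,-135.2,178),-2.2)
E
```

```text
foot (array([536.1, 289.6]), 80.0, 46.0, 14.2, 6274, array([147.6, 149.1, 150.4])) body (array([535.6, 289.4]), 122.7, 77.8, 14.3, 13014, array([122.3, 126.4, 150.1]))
t 11.62 pose [537.8 290.8 200.1] [ 179.92    0.47 -166.06] F [0.8 1.1 4.1] gap 63.861401619402734 0.0
tool shift [  41.6 -428.7   21.1] rz 0.2816
```

View pics/w6.png

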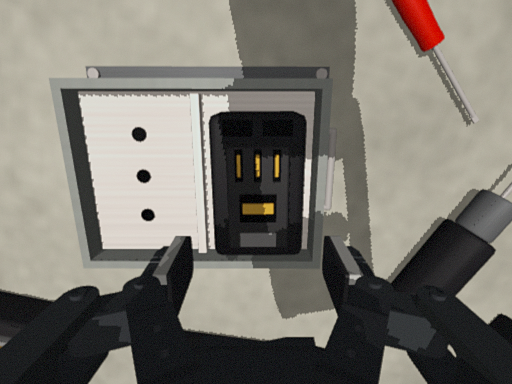

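Picture: the first pack lies flat in the right-hand bay (258,180), foot up and parallel to the rib at (198,170). Now the second pack.

Call:
apply_moves --pt "2 -20 0 0 0 0" --pt "4 -40 0 0 0 0" --pt "4 -40 0 0 0 0" --pt "4 -40 0 0 0 0" --pt "4 -40 0 0 0 0" --fingers 85

```text
time: 12.25
tool_pos: [560.9, 108.3, 191.7]
tcp_rot: [-180.0, -0.1, -166.1]
ft_force: [-0.4, -0.7, 0.5]
finger_gap: 84.9
grip_force: 0.0
```

Call:
apply_moves --pt "4 -40 0 0 0 0" --pt "4 -40 0 0 0 0" --pt "4 -40 0 0 0 0" --pt "4 -40 0 0 0 0" --pt "4 -40 0 0 0 0"

```text
time: 12.88
tool_pos: [589.3, -90.5, 191.7]
tcp_rot: [180.0, -0.1, -166.1]
ft_force: [1.2, -0.2, 0.7]
finger_gap: 84.7
grip_force: 0.0
```

Call:
apply_moves --pt "1.5 -30 0 0 0 0" --pt "0 -18 20 0 0 0.141" --pt "0 0 40 0 0 0.141" --pt "0 0 30 0 0 0" --pt "0 0 0 0 0 0"

```text
time: 13.5
tool_pos: [596.9, -135.2, 98.4]
tcp_rot: [179.9, -0.4, 177.7]
ft_force: [-1.0, -0.4, -0.5]
finger_gap: 85.1
grip_force: 0.0
```

```bash
python3 - <<'E'
from h import *
T,p,P,m=tips()
b=rect(P,m,(600.8,-135.2),60,62,75);print(b)
to((*b[0],18.3),b[3])
E
```

```text
tip world zmin 143.1 toolz -44.8 n 3419
tip world zmin 142.9 toolz -44.5 n 3413
(array([ 600.9, -135. ]), 80.1, 46.1, -1.6, 7007, array([67.7, 69.1, 70.4]))
t 13.55 pose [ 598.6 -135.5  100.9] [179.96  -0.18 177.76] F [-0.   0.3  1.2] gap 84.85785728150815 0.0
tool shift [-2.5  0.6 82.6] rz -0.0112
```

Call:
apply_moves --pt "-1.5 0.5 25 0 0 -0.011" --pt "0 0 25 0 0 0" --pt "0 0 12 0 0 0" --pt "0 0 0 0 0 0" --pt "0 0 0 0 0 0"

```text
time: 14.18
tool_pos: [602.8, -135.1, 41.8]
tcp_rot: [-180.0, 0.1, 178.4]
ft_force: [0.7, -0.4, -0.1]
finger_gap: 85.3
grip_force: 0.0
```

```bash
python3 - <<'E'
from h import *
T,p,P,m=tips()
b=rect(P,m,(600.8,-135.2),60,65,73);print(b)
to((*b[0],18.3),b[3])
E
```

```text
tip world zmin 86.3 toolz -44.5 n 3428
tip world zmin 86.3 toolz -44.5 n 3415
(array([ 601., -135.]), 80.6, 46.2, -1.3, 12324, array([67.8, 69.1, 70.3]))
t 14.22 pose [ 602.9 -135.1   41.8] [-1.7996e+02  1.4000e-01  1.7841e+02] F [ 0.1 -0.1  0.7] gap 84.92429588584284 0.0
tool shift [ 1.9  0.1 23.5] rz -0.0051
```

Call:
apply_moves --pt "1.9 0 9 0 0 -0.003" --pt "0 0 9 0 0 0" --pt "0 0 5.5 0 0 0" --pt "0 0 0 0 0 0" --pt "0 0 0 0 0 0"

```text
time: 14.85
tool_pos: [599.9, -134.7, 16.6]
tcp_rot: [-180.0, 0.0, 178.6]
ft_force: [-1.5, 0.6, -0.3]
finger_gap: 84.8
grip_force: 0.0
```

Call:
apply_moves --pt "0 0 0 0 0 0" --pt "0 0 0 0 0 0" --pt "0 0 0 0 0 0" --pt "0 0 0 0 0 0" --pt "0 0 0 0 0 0" --fingers 40

```text
time: 15.48
tool_pos: [600.3, -134.7, 17.2]
tcp_rot: [-180.0, 0.1, 178.6]
ft_force: [-0.9, 0.6, 5.2]
finger_gap: 44.1
grip_force: 84.2
```

```bash
python3 - <<'E'
from h import *
a=np.radians(13.9)
to((548.9+55*np.sin(a),235.8-55*np.cos(a),178.3),13.9)
E
```

```text
t 15.47 pose [ 600.3 -134.7   17.2] [-1.7999e+02  6.0000e-02  1.7858e+02] F [-0.9  0.6  5.2] gap 44.067051937771375 84.24792051315308
tool shift [  45.9  316.1 -161.2] rz -0.2673
```

Call:
apply_moves --pt "0 0 -10 0 0 0" --pt "0 0 -30 0 0 0" --pt "0 0 -40 0 0 0" --pt "0 0 -40 0 0 -0.134" --pt "0 0 -40 0 0 -0.133"

```text
time: 16.1
tool_pos: [598.7, -134.6, 176.8]
tcp_rot: [179.9, -0.1, -165.9]
ft_force: [0.8, -0.0, -5.3]
finger_gap: 44.2
grip_force: 83.1
```

Call:
apply_moves --pt "-2 20 0 0 0 0" --pt "-5 37 0 0 0 0" --pt "-5 37 0 0 0 0" --pt "-5 37 0 0 0 0" --pt "-5 37 0 0 0 0"

```text
time: 16.73
tool_pos: [578.5, 35.9, 173.4]
tcp_rot: [179.9, -0.3, -166.3]
ft_force: [1.5, 0.7, -6.6]
finger_gap: 44.2
grip_force: 83.2
```

Call:
apply_moves --pt "-5 37 0 0 0 0" --pt "-5 37 0 0 0 0" --pt "-4 37 0 0 0 0" --pt "-2 25 0 0 0 0" --pt "-1 13 0 0 0 0"

```text
time: 17.35
tool_pos: [559.3, 184.1, 173.7]
tcp_rot: [180.0, -0.3, -166.1]
ft_force: [0.5, -0.2, -5.5]
finger_gap: 44.5
grip_force: 83.3
```

Call:
apply_moves --pt "0 0 0 0 0 0" --pt "0 0 0 0 0 0" --pt "0 0 0 0 0 0" --pt "0 0 0 0 0 0" --pt "0 0 0 0 0 0"

```text
time: 17.98
tool_pos: [561.8, 182.0, 176.6]
tcp_rot: [-180.0, 0.0, -166.2]
ft_force: [-0.2, 0.6, -4.9]
finger_gap: 44.2
grip_force: 83.3
```

```bash
python3 - <<'E'
from h import *
T,p,P,m=look("pics/w7.png")
print("rim",rect(P,m,(548.9,235.8),160,97,112),"pack",rect(P,m,(535.8,289.5),48,135,155))
a=np.radians(13.9)
to((548.9+55*np.sin(a),235.8-55*np.cos(a),97.2),13.9)
E
```

```text
rim (array([548.8, 236.4]), 232.6, 176.0, -76.1, 7085, array([ 98.5, 100. , 105.8])) pack (array([536.1, 289.1]), 80.3, 46.9, 14.7, 8087, array([140.2, 149. , 150.3]))
t 18.02 pose [561.8 182.1 176.6] [-1.8000e+02  1.0000e-02 -1.6615e+02] F [ 0.7 -0.2 -5.1] gap 44.357884435439104 83.2758092880249
tool shift [-0.4  0.2 79.4] rz -0.0009
```

View pics/w7.png

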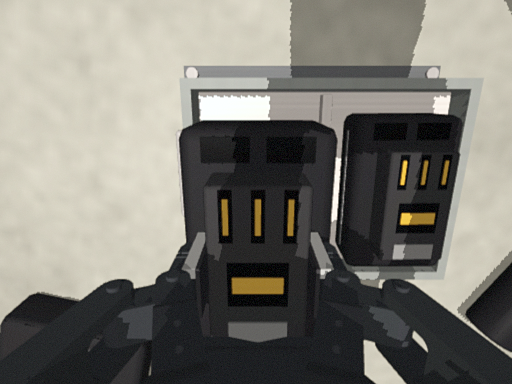

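Picture: the second pack (258,200) is above the left bay, parallel to the first pack at (405,190). Lower it gently.

Call:
apply_moves --pt "0 0 20 0 0 0" --pt "0 0 24 0 0 0" --pt "0 0 18 0 0 0" --pt "0 0 9 0 0 0" --pt "0 0 3 0 0 0"

```text
time: 18.65
tool_pos: [561.3, 182.3, 101.7]
tcp_rot: [180.0, -0.1, -166.1]
ft_force: [-0.0, -0.4, -4.3]
finger_gap: 44.0
grip_force: 83.2
```

Call:
apply_moves --pt "0 0 2 0 0 0" --pt "0 0 2 0 0 0" --pt "0 0 2 0 0 0" --pt "0 0 2 0 0 0" --pt "0 0 2 0 0 0"

```text
time: 19.27
tool_pos: [562.1, 182.5, 92.9]
tcp_rot: [180.0, 0.1, -166.1]
ft_force: [-0.1, -0.5, -2.9]
finger_gap: 44.5
grip_force: 83.4
```

Call:
apply_moves --pt "0 0 2 0 0 0" --pt "0 0 2 0 0 0" --pt "0 0 2 0 0 0" --pt "0 0 0 0 0 0" --pt "0 0 0 0 0 0"

```text
time: 19.9
tool_pos: [561.9, 182.5, 86.8]
tcp_rot: [180.0, 0.0, -166.1]
ft_force: [2.4, 0.4, -1.3]
finger_gap: 44.1
grip_force: 83.7
```

Call:
apply_moves --pt "0 0 2 0 0 0" --pt "0 0 1.5 0 0 0" --pt "0 0 0 0 0 0" --pt "0 0 0 0 0 0" --pt "0 0 0 0 0 0"

```text
time: 20.52
tool_pos: [561.9, 182.5, 83.2]
tcp_rot: [180.0, 0.0, -166.1]
ft_force: [2.9, 0.4, 0.7]
finger_gap: 44.5
grip_force: 83.9
```

Call:
apply_moves --pt "0 0 0 0 0 0" --pt "0 0 0 0 0 0" --pt "0 0 0 0 0 0" --pt "0 0 0 0 0 0" --pt "0 0 0 0 0 0" --fingers 64

```text
time: 21.15
tool_pos: [561.6, 182.4, 83.0]
tcp_rot: [-180.0, -0.0, -166.1]
ft_force: [-0.5, 0.7, 0.2]
finger_gap: 64.0
grip_force: 0.0
```

Call:
apply_moves --pt "0 0 -5 0 0 0" --pt "0 0 -10 0 0 0" --pt "0 0 -25 0 0 0" --pt "0 0 -35 0 0 0" --pt "0 0 -35 0 0 0"

```text
time: 21.78
tool_pos: [561.7, 182.4, 194.9]
tcp_rot: [-180.0, 0.0, -166.1]
ft_force: [0.0, 0.7, -0.7]
finger_gap: 63.6
grip_force: 0.0
```

Call:
apply_moves --pt "0 0 -20 0 0 0" --pt "0 0 0 0 0 0" --pt "0 0 0 0 0 0" --pt "0 0 0 0 0 0" --pt "0 0 0 0 0 0"

```text
time: 22.4
tool_pos: [561.0, 182.3, 211.6]
tcp_rot: [180.0, -0.1, -166.1]
ft_force: [-0.2, -0.2, -0.3]
finger_gap: 63.8
grip_force: 0.0
```

```bash
python3 - <<'E'
from h import *
T,p,P,m=look("pics/w8.png")
print("rim",rect(P,m,(548.9,235.8),160,97,105))
for c in((536,289.5),(562,182.4)):print("foot",rect(P,m,c,48,125,150),"body",rect(P,m,c,72,105,150))
E
```

```text
rim (array([549.3, 236.6]), 233.0, 176.2, -76.1, 7622, array([ 98.3,  99.9, 101.6]))
foot (array([536.1, 289.1]), 80.0, 46.5, 14.2, 5268, array([131.3, 135.6, 136.9])) body (array([539.6, 272.8]), 122.5, 109.4, 14.1, 10557, array([108.6, 124.7, 136.6]))
foot (array([562.7, 182.3]), 80.2, 46.0, 13.9, 4969, array([134.3, 135.7, 137. ])) body (array([558. , 198.3]), 122.5, 111.1, 13.9, 10523, array([108.8, 112.8, 136.7]))
```

View pics/w8.png

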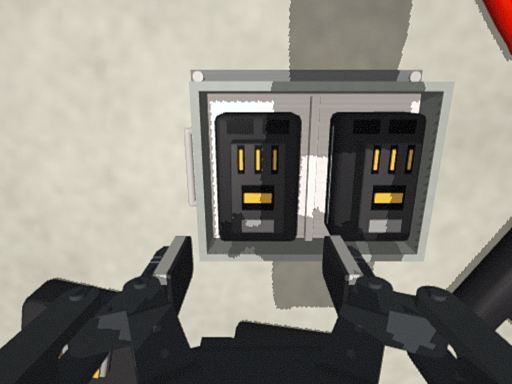

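The picture shows both packs flat, one in each bay, at (258,175) and (380,175). They are parallel to the rib at (312,165), and the feet are level at z of about 136.

```bash
python3 -c "
from bench import job;print(job.hand_in())"
```

```text
the job is handed in; nothing more can be done
None
```

Both large battery packs are in the lift tray, one per bay, flat, foot up and along the rib. The job was handed in at about 22 s, with the gripper clear of everything.

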